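# Load the abrasion tester's hidden seats

## Robot

A 7-joint arm with a two-finger parallel gripper is mounted at the origin on the work surface. World frame = base frame: x ahead of the robot, y to its left, z up, the work surface at z = 0. Lengths are in m, angles in rad, forces in N, time in s.
With the tool pointing down it reaches from about 0.35 to 0.9 m from the base axis. Payload 8.1 kg.
Tool frame: the origin (TCP) lies at the very end of the fingers, on their centre line; the grasp point (between the pads) lies grip_point_offset behind it (grip_point_offset is the distance from the TCP to the grasp point, in m); z points along the fingers, y is the direction in which the jaws open and shut (so a half turn about z gives the same grasp; the last joint's range is limited). The gripper opens to 92 mm and grips with 3 to 60 N. Pads are 19 mm wide; open, the fingers measure 130 mm over their backs; the gripper's body (75 mm by 190 mm) begins 47 mm behind the grasp point.
Start: joints at [1.061, 0.434, 0.025, 1.573, -0.012, 1.134, -0.075], TCP at [0.247, -0.574, 0.227] pointing down, gripper open.
Joint ranges: [-2.62, 2.62], [-0.44, 2.09], [-1.27, 1.32], [0.08, 2.57], [-1.32, 4.46], [0.12, 2], [-2.74, 2.74]. Speed limits (rad/s): [2.22, 2.22, 3.01, 3.01, 3.14, 3.14, 3.14].

## Interface

Orientations are given as a rotation vector (axis times angle).
In Python, from cell import * gives the robot as it stands.
- The arm moves only by the tool drive_tool, never from a script. Its argument "increments" is a list of rows, each an object of numbers: "grip": the gripper's target within -1 to 1 (shut at 1, half-way at 0, fully open at -1); "tx", "ty", "tz": the shift along the world's x, y, z normalised to -1 to 1, where 1 is 400 mm; "turn": the turn about the world's z normalised to -1 to 1, where 1 is 60 degrees. In form: [{"grip": .., "tx": .., "ty": .., "tz": .., "turn": ..}, ...]. A call has 1 to 20 rows; each row is the pose to reach, as a shift and turn from the pose measured when the call began; what a row does not reach only later rows make up. A row lasts 1/10 s, in which the tool goes at most 50 mm and 8.59 degrees, less where a joint would pass 70% of its speed; a pose out of reach is approached as far as the arm can. A call with a number of a shift or a turn outside -1 to 1 is refused whole. A call with a gripper value outside its range is refused whole. The fingers move at their own pace and stop on an object; "newtons" is the grip in N (left out, the last holds). Time passes only in rows, so rows that repeat a pose let the fingers close. It gives the time, the measured TCP pose, the force and the opening at its end, in the units of the state.
- observe(): the state, without advancing time (a new reading comes with each control period).
- get_image(name): name is "side" or "top"; returns the picture (400x640x3 uint8, red, green, blue); there is no depth.
- camera_info(name): a dict with "fx", "fy", "cx", "cy" (pixels), "eye" and "rotation" of the camera in the world. Camera axes: x right, y down, z forward; pixel columns grow to the right and rows downward; lengths in m; the calibration is good to about 2 mm. A picture is of the moment at which its call begins. camera_info takes no time and is no camera call.
- sign_off(): hands the job in, once; it reports no verdict.
The state is a dict: "clock": time; "joints": joint angles; "dq": joint speeds; "joint_efforts": joint torques, N m; "position": TCP position; "ee_rot": TCP orientation; "force": force on the tool from outside, world axes, zero at the start; "ft_torque": the same for the moment, N m; "width": opening from 0.0 (shut) to 1.0 (fully open).
Only numpy, scipy, OpenCV 4.12 (cv2) and the standard library are available. Lean on these libraries where they do the work, as an engineer would, in place of code of your own. Each camera call takes 0.05 s, during which the arm holds its last target. There are 200 camera calls.

## Task

Get the abrasion tester ready to run: slide out whichever square-stemmed blanks have been left in its stations and stand them in the steel tray, and slide every round-stemmed specimen holder on the bench into an empty station, one to a station, under the slotted guide plate until it drops fully into the seat hidden there, and only when all this is done throw the drive lever fully over, away from the robot. Do not knock over the bottle or the beaker.

Things in the scene. Friction and masses are not known exactly. Their poses are not given: they have to be found in the camera images.
- tester: the white fixed abrasion tester; origin on the bench under its middle lane, x away from the robot along the lanes, y left, z up. Three lanes run along x at y = -75, 0, 75 mm, floor 30 mm high (0.5 to 1.5 mm lower under the plate). Open porch at x = -120 to -30 mm; behind x = 150 mm the drive housing, 100 mm high; left, y = 125 to 200 mm, a side deck 30 mm high with the lever.
- plate (a point): middle of the front edge of the fixed aluminium guide plate, on its top face. The plate is 4 mm thick, covers x = -30 to 150 mm of the tester, underside 50 mm and top 54 mm above the bench, with an 18 mm wide slot over each lane's middle, open in front, for the stem. Under it each lane is 48 mm wide between walls; flared guides at its mouth begin at x = -57 mm.
- seats (a point): middle of the hidden zone, at floor height. In each lane a round seat 48 mm across, 8 mm deep, lies under the plate, its centre anywhere from x = 18 to 68 mm of the tester, different in each lane and not given: slide the holder in until it drops. Its mid point is 65 mm above the bench while sliding, about 56 seated. Lifted out, it has 8 mm between clearing the edge and meeting the plate.
- porch0 (a point): point on the porch floor in front of the right lane (tester x = -80, y = -75 mm, 30 mm high), where a holder can be set down before it is slid in along the tester's x
- porch1 (a point): point on the porch floor in front of the middle lane (tester x = -80, y = 0 mm, 30 mm high), where a holder can be set down before it is slid in along the tester's x
- porch2 (a point): point on the porch floor in front of the left lane (tester x = -80, y = 75 mm, 30 mm high), where a holder can be set down before it is slid in along the tester's x
- drive (a joint): the black drive lever on the tester's left side deck: about 0 to 0.25 rad at first, leaning towards the robot; 1.0 rad is fully over, away from the robot (along the tester's x). It moves stiffly and stays where it is left.
- drive_tip (a point): the tip of the drive lever, a bar about 70 mm long on a low block; it swings about an axis along the tester's y, in its x-z plane
- tray: fixed steel tray 150 x 130 x 25 mm (x, y, z), open on top, walls and floor 4 to 5 mm thick; origin under its middle, on the bench
- holder0_mid (a point): a loose specimen holder standing upright on the bench: aluminium disc 44 mm across and 12 mm thick at the bottom, and on it a round steel stem 12 mm across and 58 mm tall (70 mm in all, about 120 g, centre of mass some 12 mm up; the disc is faced with slick PTFE, friction about 0.2). The point lies on its axis half-way up, 35 mm above the underside; z runs up the stem. Absent (None) in some starts.
- holder1_mid (a point): a loose specimen holder standing upright on the bench: aluminium disc 44 mm across and 12 mm thick at the bottom, and on it a round steel stem 12 mm across and 58 mm tall (70 mm in all, about 120 g, centre of mass some 12 mm up; the disc is faced with slick PTFE, friction about 0.2). The point lies on its axis half-way up, 35 mm above the underside; z runs up the stem. Absent (None) in some starts.
- holder2_mid (a point): a loose specimen holder standing upright on the bench: aluminium disc 44 mm across and 12 mm thick at the bottom, and on it a round steel stem 12 mm across and 58 mm tall (70 mm in all, about 120 g, centre of mass some 12 mm up; the disc is faced with slick PTFE, friction about 0.2). The point lies on its axis half-way up, 35 mm above the underside; z runs up the stem. Absent (None) in some starts.
- blank0_mid (a point): a blank: as the specimen holders (disc 44 x 12 mm, 70 mm tall in all), but with a square stem 12 x 12 mm. When present it sits at the start in the seat of one of the stations, within 0.2 rad of square to the tester; None when absent. The point lies on its axis half-way up, 35 mm above the underside; x and y are square to the stem's sides.
- blank1_mid (a point): a blank: as the specimen holders (disc 44 x 12 mm, 70 mm tall in all), but with a square stem 12 x 12 mm. When present it sits at the start in the seat of one of the stations, within 0.2 rad of square to the tester; None when absent. The point lies on its axis half-way up, 35 mm above the underside; x and y are square to the stem's sides.
- bottle: white bottle, 60 mm across, 150 mm tall, a bystander; origin at its underside
- beaker: glass beaker, 66 mm across, 80 mm tall, a bystander; origin at its underside
Mind the look-alikes: they are no part of the job. What is shaped like the part that bears holder0_mid but orange or pink is not meant.

How it is judged:
On the way, in this order (a step that is already met when the one before it is completed fails the run):
1. every specimen holder is seated and every blank stands in the tray, with the lever not yet thrown (x of holder0_mid in the frame of tester between 0 and 0.09 m and y of holder0_mid in the frame of tester between -0.085 and 0.085 m and z of each of holder0_mid, holder1_mid, holder2_mid in the frame of tester below 0.06 m and angle between each of holder0_mid, holder1_mid, holder2_mid's own z axis and vertical below 0.1 rad and x of holder1_mid in the frame of tester between 0 and 0.09 m and y of holder1_mid in the frame of tester between -0.085 and 0.085 m and x of holder2_mid in the frame of tester between 0 and 0.09 m and y of holder2_mid in the frame of tester between -0.085 and 0.085 m and x of blank0_mid in the frame of tray between -0.071 and 0.071 m and y of blank0_mid in the frame of tray between -0.061 and 0.061 m and z of each of blank0_mid, blank1_mid in the frame of tray below 0.05 m and angle between each of blank0_mid, blank1_mid's own z axis and vertical below 0.2 rad and x of blank1_mid in the frame of tray between -0.071 and 0.071 m and y of blank1_mid in the frame of tray between -0.061 and 0.061 m and value of joint drive below 0.8 rad), for 0.2 s.
2. then the drive lever is thrown fully over (value of joint drive above 0.85 rad), for 0.2 s.
At the end, for the whole second after the job is handed in: every specimen holder is down in a seat under the guide plate (mid point less than 60 mm above the bench, upright within 0.1 rad), every blank stands upright inside the tray, the lever reads over 0.85 rad, all at rest (x of holder0_mid in the frame of tester between 0 and 0.09 m and y of holder0_mid in the frame of tester between -0.085 and 0.085 m and z of each of holder0_mid, holder1_mid, holder2_mid in the frame of tester below 0.06 m and angle between each of holder0_mid, holder1_mid, holder2_mid's own z axis and vertical below 0.1 rad and x of holder1_mid in the frame of tester between 0 and 0.09 m and y of holder1_mid in the frame of tester between -0.085 and 0.085 m and x of holder2_mid in the frame of tester between 0 and 0.09 m and y of holder2_mid in the frame of tester between -0.085 and 0.085 m and x of blank0_mid in the frame of tray between -0.071 and 0.071 m and y of blank0_mid in the frame of tray between -0.061 and 0.061 m and z of each of blank0_mid, blank1_mid in the frame of tray below 0.05 m and angle between each of blank0_mid, blank1_mid's own z axis and vertical below 0.2 rad and x of blank1_mid in the frame of tray between -0.071 and 0.071 m and y of blank1_mid in the frame of tray between -0.061 and 0.061 m and value of joint drive above 0.85 rad and linear speed of each of holder0, holder1, holder2, blank0, blank1 below 0.02 m/s); the robot touches nothing.
It fails at once if the bottle or the beaker is knocked over (angle between any of bottle, beaker's own z axis and vertical above 0.6 rad).
Of holder0, holder1, holder2 only 2 to 3 are there at a start; the rules pass over those that are not, and their reading is None.
Of blank0, blank1 only 1 to 2 are there at a start; the rules pass over those that are not, and their reading is None.
At some moment in a run one of holder0, holder1, holder2 may be knocked a few centimetres aside while the robot is not near it.
Once in a run the grip may slacken for a moment while it holds something.
It also fails if it takes over 210 s, if anything falls off the work surface, if the arm or the gripper's body presses on something with over 40 N, if the wrist force passes 120 N, or if a joint passes its speed limit or range.

## Working session

There is one attempt and no reset: what is moved stays moved. The work goes in short steps, Python scripts to look and compute and a tool call to move; the robot and the scene stay as the last step left them, time stands still between calls to the robot, and variables do not carry over. Pictures are saved under pics/ and viewed, about 12 in all and at most 16, crops included, and the job is handed in when it is done.

Besides the shell and the picture viewer there is one more tool, called after "Emit:" by a JSON object that holds its "api" and its "payload". drive_tool: Moves the arm, as the interface text tells. Its arguments: {"type":"object","properties":{"increments":{"type":"array","items":{"type":"object","properties":{"grip":{"type":"number"},"tx":{"type":"number"},"ty":{"type":"number"},"tz":{"type":"number"},"turn":{"type":"number"}}}},"newtons":{"type":"number"}},"required":["increments"]}

```bash
ls; mkdir -p pics
python3 - <<'E'
from cell import *
import cv2
s=observe();print(s)
for n in("top","side"):
    print(n,camera_info(n)); cv2.imwrite(f"pics/{n}0.png",get_image(n)[:,:,::-1])
try: print(grip_point_offset)
except Exception as e: print(e)
E
```

```text
pics
{'clock': 0.0, 'joints': array([ 1.06141803,  0.43519948,  0.0249428 ,  1.57410678, -0.01163312,
        1.1339772 , -0.07512828]), 'dq': array([0.00067477, 0.00032906, 0.00098135, 0.00095057, 0.00071483,
       0.0010534 , 0.00045868]), 'joint_efforts': array([-3.60805570e-04, -6.67860603e+01,  9.84772369e-01, -3.14465117e+01,
       -6.05715998e-02,  4.28675185e-02,  1.44726982e-04]), 'position': array([ 0.24705426, -0.57354192,  0.22595546]), 'ee_rot': array([-3.07540312e+00, -6.34137835e-01,  6.39520809e-04]), 'force': array([0.54803446, 0.25887686, 0.51401545]), 'ft_torque': array([-0.04238967, -0.02825401, -0.00626575]), 'width': 0.9987862877945769}
top {'fx': 486.2151727160369, 'fy': 486.2151727160369, 'cx': 319.0188967609769, 'cy': 195.97354532432632, 'eye': array([ 0.19284365, -0.02061313,  1.65202563]), 'rotation': array([-2.15162108,  2.06098289, -0.22150619])}
side {'fx': 398.6880565185732, 'fy': 398.6880565185732, 'cx': 322.26874139846007, 'cy': 200.89234265034057, 'eye': array([ 0.40666272, -0.82052306,  0.92633458]), 'rotation': array([-2.36615179,  0.16255266, -0.07802997])}
0.0188
```

View pics/top0.png

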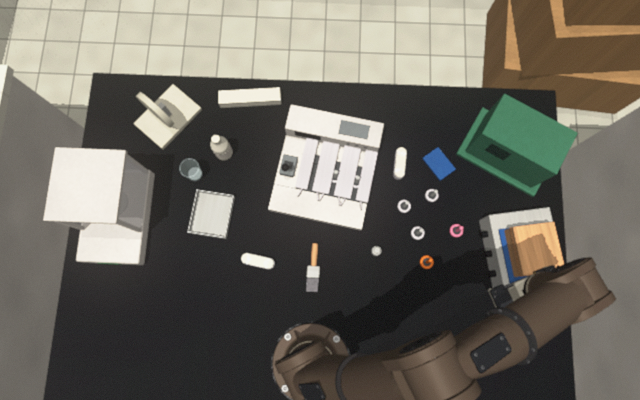

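View pics/side0.png

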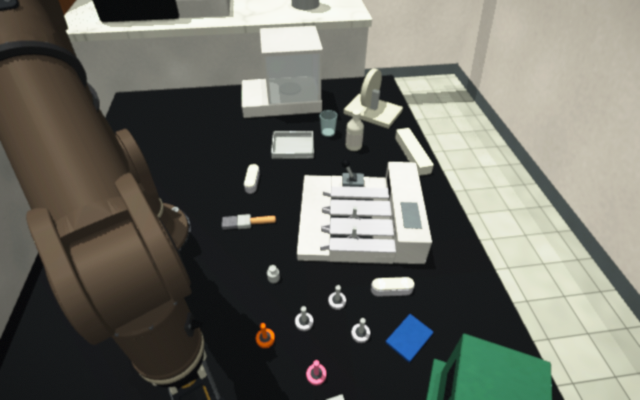

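```bash
cat > h.py <<'E'
from cell import *
import cv2,numpy as np
from scipy.spatial.transform import Rotation as R
C={n:camera_info(n) for n in("top","side")}
M={n:R.from_rotvec(C[n]["rotation"]).as_matrix() for n in C}
def ray(n,u,v):
    c=C[n];d=M[n]@np.array([(u-c["cx"])/c["fx"],(v-c["cy"])/c["fy"],1]);return np.array(c["eye"]),d/np.linalg.norm(d)
def onz(n,u,v,z):
    o,d=ray(n,u,v);return o+d*(z-o[2])/d[2]
def proj(n,p):
    c=C[n];q=M[n].T@(np.array(p)-c["eye"]);return np.array([c["fx"]*q[0]/q[2]+c["cx"],c["fy"]*q[1]/q[2]+c["cy"]])
def tri(a,b):
    o1,d1=ray("top",*a);o2,d2=ray("side",*b)
    A=np.c_[d1,-d2];t=np.linalg.lstsq(A,o2-o1,rcond=None)[0]
    p,q=o1+t[0]*d1,o2+t[1]*d2;return (p+q)/2,np.linalg.norm(p-q)
def crop(n,x0,y0,x1,y1,k,f,im=None):
    im=get_image(n) if im is None else im
    cv2.imwrite(f,cv2.resize(im[y0:y1,x0:x1,::-1],None,fx=k,fy=k,interpolation=cv2.INTER_CUBIC))
E
python3 - <<'E'
from h import *
a=cv2.resize(cv2.imread("pics/top0.png")[95:235,180:390],None,fx=3.8,fy=3.8,interpolation=2)
cv2.imwrite("pics/c1.png",a)
b=cv2.resize(cv2.imread("pics/side0.png")[110:350,230:440],None,fx=2.5,fy=2.5,interpolation=2)
cv2.imwrite("pics/c2.png",b)
for n,u,v in(("top",0,0),):
    pass
for name,(a,b) in dict(h_a=((404,206),(304,321)),h_b=((418,233),(0,0)),).items(): pass
for uv in [(404,206),(432,196),(418,233),(427,262),(457,230)]: print("top",uv,onz("top",*uv,0.012))
for uv in [(304,321),(338,299),(361,332),(265,339),(316,374)]: print("side",uv,onz("side",*uv,0.012))
E
```

```text
top (404, 206) [ 0.52582891 -0.29924283  0.012     ]
top (432, 196) [ 0.56517818 -0.3956034   0.012     ]
top (418, 233) [ 0.43441163 -0.3472963   0.012     ]
top (427, 262) [ 0.33773423 -0.37743153  0.012     ]
top (457, 230) [ 0.45039597 -0.47979834  0.012     ]
side (304, 321) [ 0.43636096 -0.34579381  0.012     ]
side (338, 299) [ 0.52995994 -0.29677422  0.012     ]
side (361, 332) [ 0.57017348 -0.39318492  0.012     ]
side (265, 339) [ 0.33902519 -0.37928511  0.012     ]
side (316, 374) [ 0.44911956 -0.47731047  0.012     ]
```

View pics/c1.png

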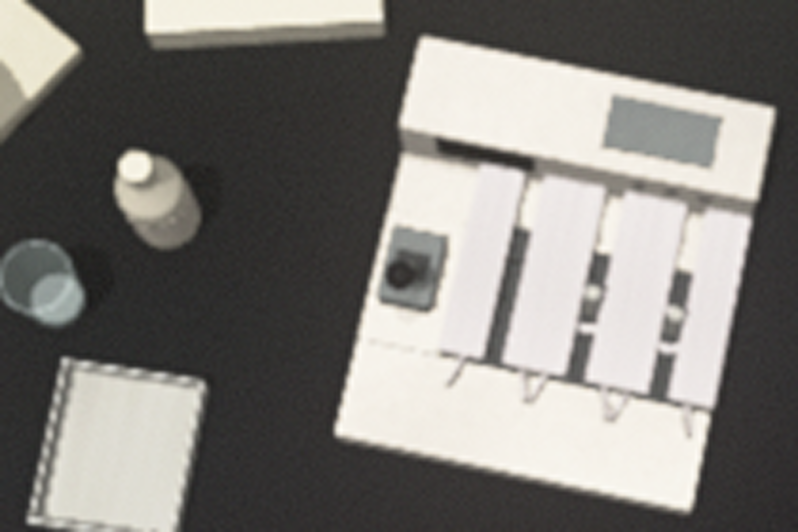

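View pics/c2.png

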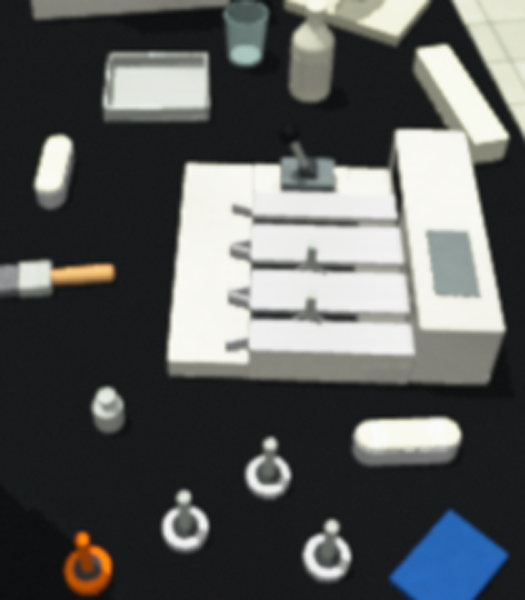

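Run:
```python
from h import *
T=lambda u,v:(180+u/3.8,95+v/3.8)
S=lambda u,v:(230+u/2.5,110+v/2.5)
pts=dict(FL=(336,436,.03),FR=(691,510,.03),PL=(443,350,.054),PR=(713,408,.054),PBL=(478,167,.054),PBR=(750,210,.054),HL=(424,36,.1),HR=(775,104,.1),hR=(750,200,.1),hL=(400,127,.1),trFL=(28,522,.025),trFR=(180,532,.025),trBL=(64,358,.025),trBR=(206,381,.025))
P={}
for k,(u,v,z) in pts.items(): P[k]=onz("top",*T(u,v),z);print(k,P[k].round(4))
pts=dict(FL=(186,163,.03),FR=(169,362,.03),PL=(250,194,.054),PR=(250,348,.054),HL=(463,131,.1),HR=(503,325,.1),hL=(396,130,.1),hR=(415,328,.1),trFL=(108,53,.025),trFR=(105,109,.025),trBL=(208,53,.025),trBR=(210,108,.025))
for k,(u,v,z) in pts.items(): print("s",k,onz("side",*S(u,v),z).round(4))
for a,b in(("PL","PR"),("FL","FR"),("HL","HR"),("hL","hR")):
    d=P[b]-P[a];print(a,b,np.linalg.norm(d),"yaw",np.arctan2(d[0],-d[1]))
# stems tops: blanks
t={ "mid":((594,292),(312,250)),"right":((676,313),(312,300))}
for k,(a,b) in t.items(): print(k,tri(T(*a),S(*b)))
```

```text
FL [0.4894 0.1633 0.03  ]
FR [ 0.4365 -0.155   0.03  ]
PL [0.5667 0.0707 0.054 ]
PR [ 0.5245 -0.1702  0.054 ]
PBL [0.7386 0.0479 0.054 ]
PBR [ 0.7084 -0.1996  0.054 ]
HL [0.8439 0.1003 0.1   ]
HR [ 0.793  -0.2149  0.1   ]
hR [ 0.7028 -0.1943  0.1   ]
hL [0.7571 0.1168 0.1   ]
trFL [0.4012 0.4317 0.025 ]
trFR [0.3981 0.2963 0.025 ]
trBL [0.5513 0.4141 0.025 ]
trBR [0.5356 0.2842 0.025 ]
s FL [0.4942 0.1675 0.03  ]
s FR [ 0.4397 -0.1561  0.03  ]
s PL [0.5655 0.0727 0.054 ]
s PR [ 0.5283 -0.1669  0.054 ]
s HL [0.8454 0.1046 0.1   ]
s HR [ 0.7921 -0.2072  0.1   ]
s hL [0.7607 0.1177 0.1   ]
s hR [ 0.6985 -0.1987  0.1   ]
s trFL [0.4046 0.4352 0.025 ]
s trFR [0.393  0.3018 0.025 ]
s trBL [0.555  0.4158 0.025 ]
s trBR [0.5414 0.2846 0.025 ]
PL PR 0.24451954892509595 yaw -0.17368608495824572
FL FR 0.3226646242362767 yaw -0.16491746450708733
HL HR 0.31930798196155635 yaw -0.16018639633859436
hL hR 0.3158125457371752 yaw -0.1728167461408357
mid (array([ 0.61681122, -0.06068967,  0.0854268 ]), np.float64(0.0008782805136127217))
right (array([ 0.60189866, -0.13315515,  0.08374015]), np.float64(0.00018776989600223206))
```

Run:
```python
from h import *
T=lambda u,v:(180+u/3.8,95+v/3.8)
s=observe();print("tool y",R.from_rotvec(s["ee_rot"]).as_matrix()[:,1])
yaw=-.167;X=np.array([np.cos(yaw),np.sin(yaw)]);Y=np.array([-X[1],X[0]])
W={"FL":[(.4894,.1633),(.4942,.1675)],"FR":[(.4365,-.155),(.4397,-.1561)],"PL":[(.5667,.0707),(.5655,.0727)],"PR":[(.5245,-.1702),(.5283,-.1669)],"hL":[(.7571,.1168),(.7607,.1177)],"hR":[(.7028,-.1943),(.6985,-.1987)],"mid":[(.6168,-.0607)],"right":[(.6019,-.1332)]}
for k,v in W.items(): print(k,[(round(np.dot(p,X),4),round(np.dot(p,Y),4)) for p in v])
# holders: white/bright masks in both views
for n in C:
    im=cv2.imread(f"pics/{n}0.png").astype(int)
    m=(im.min(2)>110).astype(np.uint8)
    k,_,st,ce=cv2.connectedComponentsWithStats(m)
    for i in range(1,k):
        x,y,w,h,a=st[i]
        if (a<400 and a>8 and((n=="top" and 385<x<450 and 180<y<245)or(n=="side" and 260<x<400 and 270<y<350))): print(n,st[i],ce[i].round(1),onz(n,*ce[i],.012).round(4))
for nm,uv in dict(bottlecap=(136,166),beaker_bot=(57,297)).items(): print(nm,onz("top",*T(*uv),.15 if 'cap' in nm else .005))
print("lever knob",tri(T(402,270),(230+288/2.5,110+132/2.5)))
```

```text
tool y [ 0.39565037 -0.91840011 -0.00142086]
FL [(np.float64(0.4554), np.float64(0.2424)), (np.float64(0.4595), np.float64(0.2473))]
FR [(np.float64(0.4562), np.float64(-0.0803)), (np.float64(0.4595), np.float64(-0.0808))]
PL [(np.float64(0.5471), np.float64(0.1639)), (np.float64(0.5455), np.float64(0.1657))]
PR [(np.float64(0.5455), np.float64(-0.0806)), (np.float64(0.5487), np.float64(-0.0768))]
hL [(np.float64(0.7272), np.float64(0.241)), (np.float64(0.7306), np.float64(0.2425))]
hR [(np.float64(0.7253), np.float64(-0.0748)), (np.float64(0.7218), np.float64(-0.0798))]
mid [(np.float64(0.6183), np.float64(0.0427))]
right [(np.float64(0.6157), np.float64(-0.0313))]
top [425 189  14  13 114] [431.5 194.9] [ 0.5691 -0.3939  0.012 ]
top [397 199  14  14 115] [403.6 205.7] [ 0.5267 -0.2979  0.012 ]
top [411 226  14  14 117] [417.4 232.5] [ 0.4359 -0.3453  0.012 ]
side [335 285   6   6  26] [337.7 287.3] [ 0.5349 -0.2625  0.012 ]
side [328 292  18  17 175] [336.5 300.3] [ 0.5255 -0.3     0.012 ]
side [295 306  19  24 215] [303.4 319.6] [ 0.4352 -0.342   0.012 ]
side [351 318  20  24 229] [360.3 331.2] [ 0.5689 -0.391   0.012 ]
bottlecap [0.69412423 0.33551838 0.15      ]
beaker_bot [0.61297642 0.43147093 0.005     ]
lever knob (array([0.6180561 , 0.10553911, 0.12321376]), np.float64(0.0026832805877916722))
```

Emit:
{"api": "drive_tool", "payload": {"increments": [{"tx": 0.3,"ty": 0.3,"tz": 0.05,"turn": 0.3,"grip": 0},{"tx": 0.925,"ty": 1,"tz": 0.05,"turn": 0.952,"grip": 0},{"tx": 0.925,"ty": 1,"tz": 0.05,"turn": 0.952,"grip": 0},{"tx": 0.925,"ty": 1,"tz": 0.05,"turn": 0.952,"grip": 0},{"tx": 0.925,"ty": 1,"tz": 0.05,"turn": 0.952,"grip": 0},{"tx": 0.925,"ty": 1,"tz": 0.05,"turn": 0.952,"grip": 0},{"tx": 0.925,"ty": 1,"tz": 0.05,"turn": 0.952,"grip": 0},{"tx": 0.925,"ty": 1,"tz": 0.05,"turn": 0.952,"grip": 0},{"tx": 0.925,"ty": 1,"tz": 0.05,"turn": 0.952,"grip": 0},{"tx": 0.925,"ty": 1,"tz": 0.05,"turn": 0.952,"grip": 0},{"tx": 0.925,"ty": 1,"tz": 0.05,"turn": 0.952,"grip": 0},{"tx": 0.925,"ty": 1,"tz": 0.05,"turn": 0.952,"grip": 0},{"tx": 0.925,"ty": 1,"tz": 0.05,"turn": 0.952,"grip": 0},{"tx": 0.925,"ty": 1,"tz": 0.05,"turn": 0.952,"grip": 0},{"tx": 0.925,"ty": 1,"tz": 0.05,"turn": 0.952,"grip": 0},{"tx": 0.925,"ty": 1,"tz": 0.05,"turn": 0.952,"grip": 0}], "newtons": 30}}

```text
clock: 1.7
position: [0.6164, -0.175, 0.2461]
ee_rot: [-2.401, -2.025, 0.002]
force: [-0.2, -0.5, 0.0]
width: 0.501
```

Emit:
{"api": "drive_tool", "payload": {"increments": [{"tx": 0.0015,"ty": 0.285,"tz": 0,"grip": 0},{"tx": 0.0015,"ty": 0.285,"tz": 0,"grip": 0},{"tx": 0.0015,"ty": 0.285,"tz": -0.1,"grip": 0},{"tx": 0.0015,"ty": 0.285,"tz": -0.2,"grip": 0},{"tx": 0.0015,"ty": 0.285,"tz": -0.28,"grip": 0},{"tx": 0.0015,"ty": 0.285,"tz": -0.33,"grip": 0},{"tx": 0.0015,"ty": 0.285,"tz": -0.33,"grip": 0},{"tx": 0.0015,"ty": 0.285,"tz": -0.33,"grip": 0}]}}

```text
invalid input
```

Run:
```python
from h import *
crop("side",280,150,420,270,5,"pics/p1.png")
```

```text
(no output)
```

View pics/p1.png

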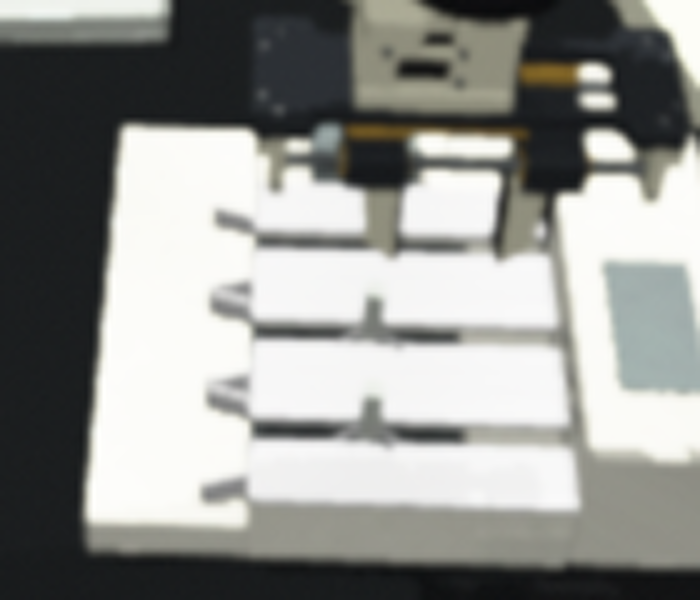

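The picture shows the jaws lying along the lanes, still 0.19 m above the plate. The blank stems are at crop px (372,315) and (372,415). The call was refused, probably because the rows had no "turn". I'll resend it with every key.

Emit:
{"api": "drive_tool", "payload": {"increments": [{"tx": 0.0015,"ty": 0.285,"tz": 0,"turn": 0,"grip": 0},{"tx": 0.0015,"ty": 0.285,"tz": 0,"turn": 0,"grip": 0},{"tx": 0.0015,"ty": 0.285,"tz": -0.1,"turn": 0,"grip": 0},{"tx": 0.0015,"ty": 0.285,"tz": -0.2,"turn": 0,"grip": 0},{"tx": 0.0015,"ty": 0.285,"tz": -0.28,"turn": 0,"grip": 0},{"tx": 0.0015,"ty": 0.285,"tz": -0.34,"turn": 0,"grip": 0},{"tx": 0.0015,"ty": 0.285,"tz": -0.39,"turn": 0,"grip": 0},{"tx": 0.0015,"ty": 0.285,"tz": -0.43,"turn": 0,"grip": 0},{"tx": 0.0015,"ty": 0.285,"tz": -0.455,"turn": 0,"grip": 0},{"tx": 0.0015,"ty": 0.285,"tz": -0.455,"turn": 0,"grip": 0}]}}

```text
clock: 2.75
position: [0.6162, -0.0612, 0.063]
ee_rot: [-2.4, -2.024, 0.005]
force: [-0.8, -0.4, -0.1]
width: 0.5
```

Run:
```python
from h import *
im=get_image("side")
crop("side",300,160,420,250,5,"pics/p2.png",im)
```

```text
(no output)
```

View pics/p2.png

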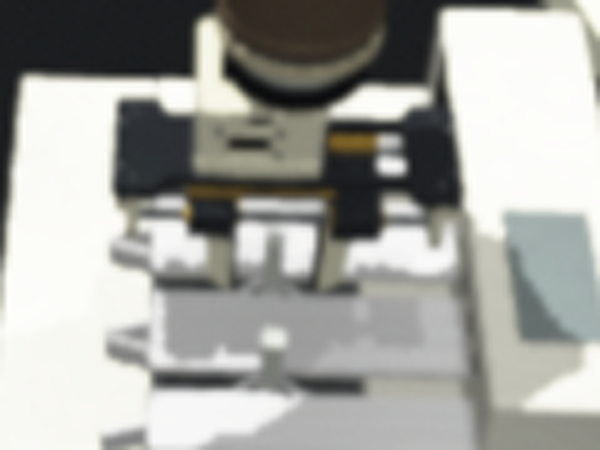

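The stem sits between the fingers at crop px (273,255). Closing now, then lifting 12 mm.

Emit:
{"api": "drive_tool", "payload": {"increments": [{"tx": 0,"ty": 0,"tz": 0,"turn": 0,"grip": 1},{"tx": 0,"ty": 0,"tz": 0,"turn": 0,"grip": 1},{"tx": 0,"ty": 0,"tz": 0,"turn": 0,"grip": 1},{"tx": 0,"ty": 0,"tz": 0,"turn": 0,"grip": 1},{"tx": 0,"ty": 0,"tz": 0,"turn": 0,"grip": 1},{"tx": 0,"ty": 0,"tz": 0.01,"turn": 0,"grip": 1},{"tx": 0,"ty": 0,"tz": 0.02,"turn": 0,"grip": 1},{"tx": 0,"ty": 0,"tz": 0.031,"turn": 0,"grip": 1},{"tx": 0,"ty": 0,"tz": 0.031,"turn": 0,"grip": 1},{"tx": 0,"ty": 0,"tz": 0.031,"turn": 0,"grip": 1}], "newtons": 40}}

```text
clock: 3.8
position: [0.617, -0.0611, 0.0767]
ee_rot: [-2.401, -2.025, 0.002]
force: [-0.3, 0.5, -1.6]
width: 0.126
```

Emit:
{"api": "drive_tool", "payload": {"increments": [{"tx": -0.04,"ty": 0.007,"tz": -0.002,"turn": 0,"grip": 1},{"tx": -0.09,"ty": 0.0155,"tz": -0.002,"turn": 0,"grip": 1},{"tx": -0.14,"ty": 0.024,"tz": -0.002,"turn": 0,"grip": 1},{"tx": -0.19,"ty": 0.032,"tz": -0.002,"turn": 0,"grip": 1},{"tx": -0.24,"ty": 0.0405,"tz": -0.002,"turn": 0,"grip": 1},{"tx": -0.29,"ty": 0.049,"tz": -0.002,"turn": 0,"grip": 1},{"tx": -0.32,"ty": 0.054,"tz": -0.002,"turn": 0,"grip": 1},{"tx": -0.32,"ty": 0.054,"tz": -0.002,"turn": 0,"grip": 1},{"tx": -0.32,"ty": 0.054,"tz": 0.1,"turn": 0,"grip": 1},{"tx": -0.32,"ty": 0.054,"tz": 0.2,"turn": 0,"grip": 1},{"tx": -0.32,"ty": 0.054,"tz": 0.3,"turn": 0,"grip": 1},{"tx": -0.32,"ty": 0.054,"tz": 0.3,"turn": 0,"grip": 1}]}}

```text
clock: 5.0
position: [0.4934, -0.0393, 0.202]
ee_rot: [2.397, 2.022, 0.009]
force: [1.1, 0.4, -1.7]
width: 0.124
```

Emit:
{"api": "drive_tool", "payload": {"increments": [{"tx": 0,"ty": 0.12,"tz": 0,"turn": 0,"grip": 1},{"tx": 0.01,"ty": 0.24,"tz": 0,"turn": 0,"grip": 1},{"tx": 0.02,"ty": 0.36,"tz": 0,"turn": 0,"grip": 1},{"tx": 0.03,"ty": 0.48,"tz": 0,"turn": 0,"grip": 1},{"tx": 0.034,"ty": 0.6,"tz": 0,"turn": 0,"grip": 1},{"tx": 0.034,"ty": 0.72,"tz": 0,"turn": 0,"grip": 1},{"tx": 0.034,"ty": 0.84,"tz": 0,"turn": 0,"grip": 1},{"tx": 0.034,"ty": 0.93,"tz": 0,"turn": 0,"grip": 1},{"tx": 0.034,"ty": 0.981,"tz": 0,"turn": 0,"grip": 1},{"tx": 0.034,"ty": 0.981,"tz": 0,"turn": 0,"grip": 1},{"tx": 0.034,"ty": 0.981,"tz": -0.1,"turn": 0,"grip": 1},{"tx": 0.034,"ty": 0.981,"tz": -0.2,"turn": 0,"grip": 1},{"tx": 0.034,"ty": 0.981,"tz": -0.28,"turn": 0,"grip": 1},{"tx": 0.034,"ty": 0.981,"tz": -0.33,"turn": 0,"grip": 1},{"tx": 0.034,"ty": 0.981,"tz": -0.36,"turn": 0,"grip": 1},{"tx": 0.034,"ty": 0.981,"tz": -0.375,"turn": 0,"grip": 1},{"tx": 0.034,"ty": 0.981,"tz": -0.38,"turn": 0,"grip": 1},{"tx": 0.034,"ty": 0.981,"tz": -0.38,"turn": 0,"grip": 1}]}}

```text
clock: 6.8
position: [0.5076, 0.3534, 0.0507]
ee_rot: [2.397, 2.021, 0.011]
force: [-0.6, 0.3, -1.3]
width: 0.124
```

Emit:
{"api": "drive_tool", "payload": {"increments": [{"tx": 0,"ty": 0,"tz": -0.004,"turn": 0,"grip": 1},{"tx": 0,"ty": 0,"tz": -0.008,"turn": 0,"grip": 1},{"tx": 0,"ty": 0,"tz": -0.008,"turn": 0,"grip": 1}]}}

```text
clock: 7.1
position: [0.5078, 0.3535, 0.0478]
ee_rot: [2.397, 2.021, 0.012]
force: [-0.2, 0.2, -1.7]
width: 0.126
```

Run:
```python
from h import *
a=cv2.resize(get_image("top")[170:260,170:270],None,fx=4,fy=4,interpolation=2)
b=cv2.resize(get_image("side")[110:200,240:340],None,fx=4,fy=4,interpolation=2)
cv2.imwrite("pics/p3.png",np.hstack([a,b])[:,:,::-1]); print(observe()["force"],observe()["position"])
```

```text
[ 0.25563313  0.03234374 -0.50549687] [0.5076247  0.3534236  0.04769726]
```

View pics/p3.png

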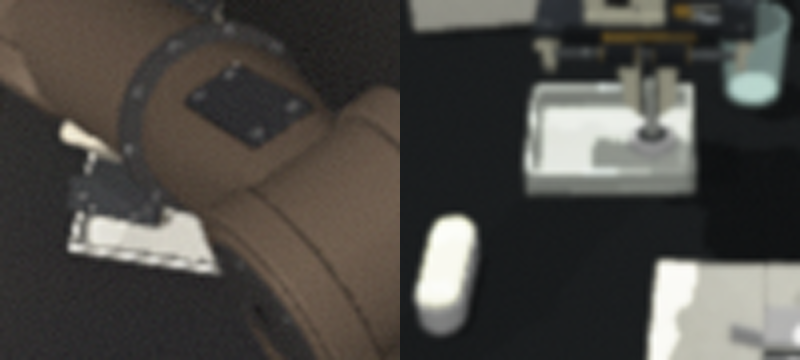

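The blank is over the back part of the tray, with its disc inside the walls (right half px (652,138)). Lowering until it touches.

Emit:
{"api": "drive_tool", "payload": {"increments": [{"tx": 0,"ty": 0,"tz": -0.004,"turn": 0,"grip": 1},{"tx": 0,"ty": 0,"tz": -0.006,"turn": 0,"grip": 1},{"tx": 0,"ty": 0,"tz": -0.006,"turn": 0,"grip": 1}]}}

```text
clock: 7.5
position: [0.5082, 0.3538, 0.0467]
ee_rot: [2.397, 2.021, 0.014]
force: [-1.7, -3.2, 12.1]
width: 0.128
```

Emit:
{"api": "drive_tool", "payload": {"increments": [{"tx": 0,"ty": 0,"tz": 0,"turn": 0,"grip": 0},{"tx": 0,"ty": 0,"tz": 0,"turn": 0,"grip": 0},{"tx": 0,"ty": 0,"tz": 0,"turn": 0,"grip": 0},{"tx": 0,"ty": 0,"tz": 0.05,"turn": 0,"grip": 0},{"tx": 0,"ty": 0,"tz": 0.15,"turn": 0,"grip": 0},{"tx": 0,"ty": 0,"tz": 0.27,"turn": 0,"grip": 0},{"tx": 0,"ty": 0,"tz": 0.39,"turn": 0,"grip": 0},{"tx": 0,"ty": -0.12,"tz": 0.45,"turn": 0,"grip": 0},{"tx": 0.05,"ty": -0.24,"tz": 0.45,"turn": 0,"grip": 0},{"tx": 0.1,"ty": -0.36,"tz": 0.45,"turn": 0,"grip": 0},{"tx": 0.15,"ty": -0.48,"tz": 0.45,"turn": 0,"grip": 0},{"tx": 0.2,"ty": -0.6,"tz": 0.45,"turn": 0,"grip": 0},{"tx": 0.234,"ty": -0.72,"tz": 0.45,"turn": 0,"grip": 0},{"tx": 0.234,"ty": -0.84,"tz": 0.45,"turn": 0,"grip": 0},{"tx": 0.234,"ty": -0.96,"tz": 0.45,"turn": 0,"grip": 0},{"tx": 0.234,"ty": -1,"tz": 0.45,"turn": 0,"grip": 0},{"tx": 0.234,"ty": -1,"tz": 0.45,"turn": 0,"grip": 0},{"tx": 0.234,"ty": -1,"tz": 0.45,"turn": 0,"grip": 0}]}}

```text
clock: 9.3
position: [0.6016, -0.0463, 0.2265]
ee_rot: [2.399, 2.02, 0.014]
force: [0.0, 0.4, -0.0]
width: 0.498
```

Emit:
{"api": "drive_tool", "payload": {"increments": [{"tx": 0.001,"ty": -0.12,"tz": 0,"turn": 0,"grip": 0},{"tx": 0.001,"ty": -0.218,"tz": 0,"turn": 0,"grip": 0},{"tx": 0.001,"ty": -0.218,"tz": 0,"turn": 0,"grip": 0},{"tx": 0.001,"ty": -0.218,"tz": -0.1,"turn": 0,"grip": 0},{"tx": 0.001,"ty": -0.218,"tz": -0.2,"turn": 0,"grip": 0},{"tx": 0.001,"ty": -0.218,"tz": -0.29,"turn": 0,"grip": 0},{"tx": 0.001,"ty": -0.218,"tz": -0.35,"turn": 0,"grip": 0},{"tx": 0.001,"ty": -0.218,"tz": -0.39,"turn": 0,"grip": 0},{"tx": 0.001,"ty": -0.218,"tz": -0.409,"turn": 0,"grip": 0},{"tx": 0.001,"ty": -0.218,"tz": -0.409,"turn": 0,"grip": 0},{"tx": 0.001,"ty": -0.218,"tz": -0.409,"turn": 0,"grip": 1},{"tx": 0.001,"ty": -0.218,"tz": -0.409,"turn": 0,"grip": 1},{"tx": 0.001,"ty": -0.218,"tz": -0.409,"turn": 0,"grip": 1},{"tx": 0.001,"ty": -0.218,"tz": -0.409,"turn": 0,"grip": 1},{"tx": 0.001,"ty": -0.218,"tz": -0.409,"turn": 0,"grip": 1}]}}

```text
clock: 10.8
position: [0.6021, -0.1335, 0.0634]
ee_rot: [2.399, 2.019, 0.015]
force: [-1.4, 0.6, 4.3]
width: 0.128
```

Emit:
{"api": "drive_tool", "payload": {"increments": [{"tx": 0,"ty": 0,"tz": 0.01,"turn": 0,"grip": 1},{"tx": 0,"ty": 0,"tz": 0.02,"turn": 0,"grip": 1},{"tx": 0,"ty": 0,"tz": 0.03,"turn": 0,"grip": 1},{"tx": 0,"ty": 0,"tz": 0.03,"turn": 0,"grip": 1},{"tx": -0.04,"ty": 0.007,"tz": 0.03,"turn": 0,"grip": 1},{"tx": -0.09,"ty": 0.0155,"tz": 0.03,"turn": 0,"grip": 1},{"tx": -0.14,"ty": 0.024,"tz": 0.03,"turn": 0,"grip": 1},{"tx": -0.19,"ty": 0.032,"tz": 0.03,"turn": 0,"grip": 1},{"tx": -0.24,"ty": 0.0405,"tz": 0.03,"turn": 0,"grip": 1},{"tx": -0.29,"ty": 0.049,"tz": 0.03,"turn": 0,"grip": 1},{"tx": -0.32,"ty": 0.054,"tz": 0.03,"turn": 0,"grip": 1},{"tx": -0.32,"ty": 0.054,"tz": 0.03,"turn": 0,"grip": 1},{"tx": -0.32,"ty": 0.054,"tz": 0.12,"turn": 0,"grip": 1},{"tx": -0.32,"ty": 0.054,"tz": 0.24,"turn": 0,"grip": 1},{"tx": -0.32,"ty": 0.054,"tz": 0.35,"turn": 0,"grip": 1},{"tx": -0.32,"ty": 0.054,"tz": 0.35,"turn": 0,"grip": 1}]}}

```text
clock: 12.4
position: [0.4789, -0.1122, 0.2094]
ee_rot: [2.392, 2.014, 0.026]
force: [0.7, 0.7, -2.0]
width: 0.129
```

Emit:
{"api": "drive_tool", "payload": {"increments": [{"tx": 0,"ty": 0.12,"tz": 0,"turn": 0,"grip": 1},{"tx": -0.02,"ty": 0.24,"tz": 0,"turn": 0,"grip": 1},{"tx": -0.04,"ty": 0.36,"tz": 0,"turn": 0,"grip": 1},{"tx": -0.06,"ty": 0.48,"tz": 0,"turn": 0,"grip": 1},{"tx": -0.08,"ty": 0.6,"tz": 0,"turn": 0,"grip": 1},{"tx": -0.105,"ty": 0.72,"tz": 0,"turn": 0,"grip": 1},{"tx": -0.105,"ty": 0.84,"tz": 0,"turn": 0,"grip": 1},{"tx": -0.105,"ty": 0.93,"tz": 0,"turn": 0,"grip": 1},{"tx": -0.105,"ty": 1,"tz": 0,"turn": 0,"grip": 1},{"tx": -0.105,"ty": 1,"tz": 0,"turn": 0,"grip": 1}]}}

```text
clock: 13.4
position: [0.4364, 0.2931, 0.2094]
ee_rot: [2.389, 2.022, 0.029]
force: [-0.2, 0.5, -1.1]
width: 0.13
```

Emit:
{"api": "drive_tool", "payload": {"increments": [{"tx": 0.0015,"ty": 0.1,"tz": 0,"turn": 0,"grip": 1},{"tx": 0.0015,"ty": 0.168,"tz": 0,"turn": 0,"grip": 1},{"tx": 0.0015,"ty": 0.168,"tz": 0,"turn": 0,"grip": 1},{"tx": 0.0015,"ty": 0.168,"tz": -0.1,"turn": 0,"grip": 1},{"tx": 0.0015,"ty": 0.168,"tz": -0.2,"turn": 0,"grip": 1},{"tx": 0.0015,"ty": 0.168,"tz": -0.29,"turn": 0,"grip": 1},{"tx": 0.0015,"ty": 0.168,"tz": -0.35,"turn": 0,"grip": 1},{"tx": 0.0015,"ty": 0.168,"tz": -0.385,"turn": 0,"grip": 1},{"tx": 0.0015,"ty": 0.168,"tz": -0.4,"turn": 0,"grip": 1},{"tx": 0.0015,"ty": 0.168,"tz": -0.404,"turn": 0,"grip": 1},{"tx": 0.0015,"ty": 0.168,"tz": -0.406,"turn": 0,"grip": 1},{"tx": 0.0015,"ty": 0.168,"tz": -0.408,"turn": 0,"grip": 1},{"tx": 0.0015,"ty": 0.168,"tz": -0.408,"turn": 0,"grip": 1}]}}

```text
clock: 14.7
position: [0.4374, 0.3607, 0.047]
ee_rot: [2.389, 2.022, 0.032]
force: [0.5, -0.2, -0.5]
width: 0.13
```

Emit:
{"api": "drive_tool", "payload": {"increments": [{"tx": 0,"ty": 0,"tz": -0.004,"turn": 0,"grip": 1},{"tx": 0,"ty": 0,"tz": -0.004,"turn": 0,"grip": 1},{"tx": 0,"ty": 0,"tz": -0.003,"turn": 0,"grip": 0},{"tx": 0,"ty": 0,"tz": 0,"turn": 0,"grip": 0},{"tx": 0,"ty": 0,"tz": 0,"turn": 0,"grip": 0},{"tx": 0,"ty": 0,"tz": 0.05,"turn": 0,"grip": 0},{"tx": 0,"ty": 0,"tz": 0.15,"turn": 0,"grip": 0},{"tx": 0,"ty": 0,"tz": 0.27,"turn": 0,"grip": 0},{"tx": 0,"ty": 0,"tz": 0.39,"turn": 0,"grip": 0},{"tx": 0,"ty": -0.12,"tz": 0.45,"turn": 0,"grip": 0},{"tx": 0,"ty": -0.24,"tz": 0.45,"turn": 0,"grip": 0},{"tx": 0,"ty": -0.36,"tz": 0.45,"turn": 0,"grip": 0},{"tx": 0,"ty": -0.48,"tz": 0.45,"turn": 0,"grip": 0},{"tx": 0,"ty": -0.6,"tz": 0.45,"turn": 0,"grip": 0},{"tx": 0,"ty": -0.72,"tz": 0.45,"turn": 0,"grip": 0},{"tx": 0,"ty": -0.84,"tz": 0.45,"turn": 0,"grip": 0},{"tx": 0,"ty": -0.96,"tz": 0.45,"turn": 0,"grip": 0},{"tx": 0,"ty": -1,"tz": 0.45,"turn": 0,"grip": 0},{"tx": 0,"ty": -1,"tz": 0.45,"turn": 0,"grip": 0}]}}

```text
clock: 16.6
position: [0.4371, -0.0424, 0.2269]
ee_rot: [2.394, 2.016, 0.03]
force: [-0.2, 1.1, -1.1]
width: 0.504
```

```bash
cat > find.py <<'E'
from h import *
import sys
ims={n:get_image(n) for n in C}
cv2.imwrite("pics/%s.png"%sys.argv[1],np.vstack([ims["top"],ims["side"]])[::1,:,::-1][:, :, :])
for n in C:
    im=ims[n].astype(int)
    m=((im.min(2)>110)&(im.max(2)-im.min(2)<40)).astype(np.uint8)
    k,_,st,ce=cv2.connectedComponentsWithStats(m)
    for i in range(1,k):
        if not 60<st[i][4]<330 or max(st[i][2:4])>28: continue
        p=onz(n,*ce[i],.012)
        if .3<p[0]<.75 and -.6<p[1]<-.2: print(n,st[i],ce[i].round(1),p.round(4))
print(observe()["position"],observe()["clock"])
E
python3 find.py f1
python3 - <<'E'
import cv2
im=cv2.imread("pics/f1.png");cv2.imwrite("pics/f1s.png",im[470:800,100:560])
E
```

```text
top [425 189  14  13 115] [431.5 194.9] [ 0.5691 -0.394   0.012 ]
top [397 199  14  14 115] [403.6 205.7] [ 0.5267 -0.2979  0.012 ]
top [411 226  14  14 119] [417.4 232.6] [ 0.4357 -0.3453  0.012 ]
side [328 285  18  24 233] [336.6 298.2] [ 0.5268 -0.294   0.012 ]
side [295 306  19  24 248] [303.5 319.3] [ 0.4356 -0.341   0.012 ]
side [351 318  20  24 260] [360.4 330.9] [ 0.5693 -0.3901  0.012 ]
[ 0.43735506 -0.03888538  0.22705253] 16.7
```

View pics/f1s.png

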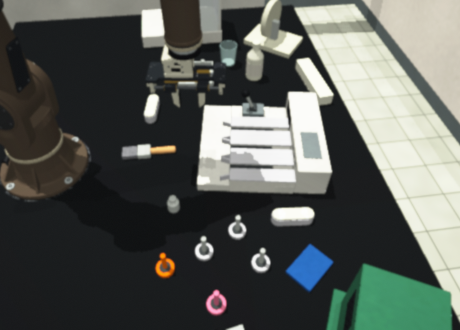

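Five-lane view: the tray is hidden by the wrist here, and the three white holders have not moved (crop px (237,228), (204,248), (261,260)). Taking the nearest one.

Emit:
{"api": "drive_tool", "payload": {"increments": [{"tx": 0.05,"ty": -0.12,"tz": 0,"turn": 0,"grip": 0},{"tx": 0.1,"ty": -0.24,"tz": 0,"turn": 0,"grip": 0},{"tx": 0.15,"ty": -0.36,"tz": 0,"turn": 0,"grip": 0},{"tx": 0.2,"ty": -0.48,"tz": 0,"turn": 0,"grip": 0},{"tx": 0.2215,"ty": -0.6,"tz": 0,"turn": 0,"grip": 0},{"tx": 0.2215,"ty": -0.649,"tz": 0,"turn": 0,"grip": 0},{"tx": 0.2215,"ty": -0.649,"tz": 0,"turn": 0,"grip": 0},{"tx": 0.2215,"ty": -0.649,"tz": -0.12,"turn": 0,"grip": 0},{"tx": 0.2215,"ty": -0.649,"tz": -0.24,"turn": 0,"grip": 0},{"tx": 0.2215,"ty": -0.649,"tz": -0.35,"turn": 0,"grip": 0},{"tx": 0.2215,"ty": -0.649,"tz": -0.42,"turn": 0,"grip": 0},{"tx": 0.2215,"ty": -0.649,"tz": -0.4625,"turn": 0,"grip": 0},{"tx": 0.2215,"ty": -0.649,"tz": -0.4625,"turn": 0,"grip": 0},{"tx": 0.2215,"ty": -0.649,"tz": -0.4625,"turn": 0,"grip": 1},{"tx": 0.2215,"ty": -0.649,"tz": -0.4625,"turn": 0,"grip": 1},{"tx": 0.2215,"ty": -0.649,"tz": -0.4625,"turn": 0,"grip": 1},{"tx": 0.2215,"ty": -0.649,"tz": -0.4625,"turn": 0,"grip": 1},{"tx": 0.2215,"ty": -0.649,"tz": -0.4625,"turn": 0,"grip": 1}]}}

```text
clock: 18.5
position: [0.5263, -0.2987, 0.0427]
ee_rot: [2.389, 2.021, 0.033]
force: [-0.6, -0.3, 0.3]
width: 0.116
```

Emit:
{"api": "drive_tool", "payload": {"increments": [{"tx": 0,"ty": 0,"tz": 0.06,"turn": 0,"grip": 1},{"tx": 0,"ty": 0,"tz": 0.18,"turn": 0,"grip": 1},{"tx": 0,"ty": 0,"tz": 0.29,"turn": 0,"grip": 1},{"tx": -0.04,"ty": 0.11,"tz": 0.29,"turn": 0,"grip": 1},{"tx": -0.08,"ty": 0.22,"tz": 0.29,"turn": 0,"grip": 1},{"tx": -0.1165,"ty": 0.33,"tz": 0.29,"turn": 0,"grip": 1},{"tx": -0.1165,"ty": 0.42,"tz": 0.29,"turn": 0,"grip": 1},{"tx": -0.1165,"ty": 0.465,"tz": 0.29,"turn": 0,"grip": 1},{"tx": -0.1165,"ty": 0.465,"tz": 0.29,"turn": 0,"grip": 1},{"tx": -0.1165,"ty": 0.465,"tz": 0.2,"turn": 0,"grip": 1},{"tx": -0.1165,"ty": 0.465,"tz": 0.12,"turn": 0,"grip": 1},{"tx": -0.1165,"ty": 0.465,"tz": 0.085,"turn": 0,"grip": 1},{"tx": -0.1165,"ty": 0.465,"tz": 0.085,"turn": 0,"grip": 1}]}}

```text
clock: 19.8
position: [0.4781, -0.1135, 0.0748]
ee_rot: [2.392, 2.022, 0.028]
force: [-0.1, -0.6, -0.7]
width: 0.119
```

Emit:
{"api": "drive_tool", "payload": {"increments": [{"tx": 0.04,"ty": -0.004,"tz": 0.002,"turn": 0,"grip": 1},{"tx": 0.08,"ty": -0.011,"tz": 0.002,"turn": 0,"grip": 1},{"tx": 0.12,"ty": -0.0175,"tz": 0.002,"turn": 0,"grip": 1},{"tx": 0.16,"ty": -0.024,"tz": 0.002,"turn": 0,"grip": 1},{"tx": 0.2,"ty": -0.031,"tz": 0.002,"turn": 0,"grip": 1},{"tx": 0.24,"ty": -0.038,"tz": 0.002,"turn": 0,"grip": 1},{"tx": 0.28,"ty": -0.0445,"tz": 0.002,"turn": 0,"grip": 1},{"tx": 0.31,"ty": -0.0495,"tz": 0.002,"turn": 0,"grip": 1},{"tx": 0.31,"ty": -0.0495,"tz": 0.002,"turn": 0,"grip": 1},{"tx": 0.31,"ty": -0.0495,"tz": 0.002,"turn": 0,"grip": 1}]}}

```text
clock: 20.8
position: [0.6021, -0.1337, 0.0763]
ee_rot: [2.392, 2.021, 0.029]
force: [0.4, 1.0, -0.9]
width: 0.124
```

Emit:
{"api": "drive_tool", "payload": {"increments": [{"tx": 0,"ty": 0,"tz": -0.008,"turn": 0,"grip": 1},{"tx": 0,"ty": 0,"tz": -0.016,"turn": 0,"grip": 1},{"tx": 0,"ty": 0,"tz": -0.024,"turn": 0,"grip": 1},{"tx": 0,"ty": 0,"tz": -0.03,"turn": 0,"grip": 1},{"tx": 0,"ty": 0,"tz": -0.03,"turn": 0,"grip": 1}]}}

```text
clock: 21.3
position: [0.6017, -0.1334, 0.064]
ee_rot: [2.393, 2.022, 0.028]
force: [-1.0, 1.8, 1.4]
width: 0.117
```

Emit:
{"api": "drive_tool", "payload": {"increments": [{"tx": 0,"ty": 0,"tz": 0,"turn": 0,"grip": 0},{"tx": 0,"ty": 0,"tz": 0,"turn": 0,"grip": 0},{"tx": 0,"ty": 0,"tz": 0,"turn": 0,"grip": 0},{"tx": 0,"ty": 0,"tz": 0.05,"turn": 0,"grip": 0},{"tx": 0,"ty": 0,"tz": 0.17,"turn": 0,"grip": 0},{"tx": 0,"ty": 0,"tz": 0.29,"turn": 0,"grip": 0},{"tx": -0.1,"ty": -0.05,"tz": 0.4,"turn": 0,"grip": 0},{"tx": -0.2,"ty": -0.1,"tz": 0.4,"turn": 0,"grip": 0},{"tx": -0.3,"ty": -0.15,"tz": 0.4,"turn": 0,"grip": 0},{"tx": -0.417,"ty": -0.2,"tz": 0.4,"turn": 0,"grip": 0},{"tx": -0.417,"ty": -0.25,"tz": 0.4,"turn": 0,"grip": 0},{"tx": -0.417,"ty": -0.25,"tz": 0.4,"turn": 0,"grip": 0}]}}

```text
clock: 22.5
position: [0.4331, -0.237, 0.2243]
ee_rot: [2.397, 2.014, 0.026]
force: [-0.2, 0.2, -0.2]
width: 0.502
```

```bash
python3 find.py f2;  python3 - <<'E'
import cv2,numpy as np
im=cv2.imread("pics/f2.png");a=cv2.resize(im[510:670,260:440],(540,480));cv2.imwrite("pics/f2s.png",a)
E
```

```text
top [372 246   9  10  75] [376.  250.4] [ 0.3691 -0.2058  0.012 ]
side [295 307  18  23 179] [303.8 320.2] [ 0.4362 -0.3436  0.012 ]
side [352 319  18  23 188] [360.5 332. ] [ 0.5691 -0.393   0.012 ]
[ 0.4351415  -0.23373582  0.22424789] 22.6
```

View pics/f2s.png

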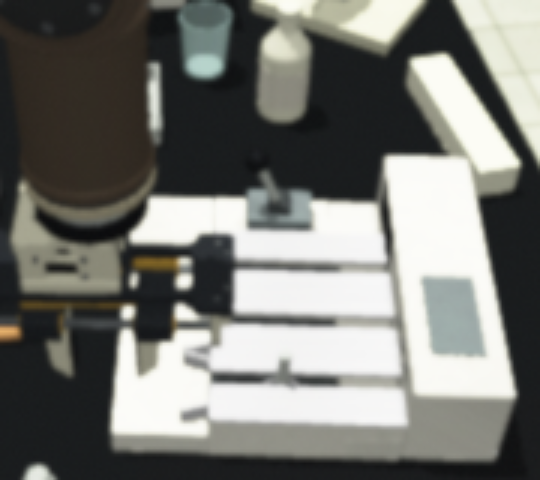

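The first holder is down in the right lane (stem at crop px (287,370)). The other two have not moved. Taking the next one.

Emit:
{"api": "drive_tool", "payload": {"increments": [{"tx": 0,"ty": -0.11,"tz": 0,"turn": 0,"grip": 0},{"tx": 0,"ty": -0.22,"tz": 0,"turn": 0,"grip": 0},{"tx": 0,"ty": -0.28,"tz": 0,"turn": 0,"grip": 0},{"tx": 0,"ty": -0.28,"tz": 0,"turn": 0,"grip": 0},{"tx": 0,"ty": -0.28,"tz": -0.12,"turn": 0,"grip": 0},{"tx": 0,"ty": -0.28,"tz": -0.24,"turn": 0,"grip": 0},{"tx": 0,"ty": -0.28,"tz": -0.34,"turn": 0,"grip": 0},{"tx": 0,"ty": -0.28,"tz": -0.41,"turn": 0,"grip": 0},{"tx": 0,"ty": -0.28,"tz": -0.4545,"turn": 0,"grip": 0},{"tx": 0,"ty": -0.28,"tz": -0.4545,"turn": 0,"grip": 0},{"tx": 0,"ty": -0.28,"tz": -0.4545,"turn": 0,"grip": 1},{"tx": 0,"ty": -0.28,"tz": -0.4545,"turn": 0,"grip": 1},{"tx": 0,"ty": -0.28,"tz": -0.4545,"turn": 0,"grip": 1},{"tx": 0,"ty": -0.28,"tz": -0.4545,"turn": 0,"grip": 1},{"tx": 0,"ty": -0.28,"tz": -0.4545,"turn": 0,"grip": 1}]}}

```text
clock: 24.1
position: [0.4355, -0.346, 0.0431]
ee_rot: [2.393, 2.019, 0.029]
force: [1.0, 0.3, 2.4]
width: 0.121
```

Emit:
{"api": "drive_tool", "payload": {"increments": [{"tx": 0,"ty": 0,"tz": 0.06,"turn": 0,"grip": 1},{"tx": 0,"ty": 0,"tz": 0.18,"turn": 0,"grip": 1},{"tx": 0,"ty": 0,"tz": 0.3,"turn": 0,"grip": 1},{"tx": 0.02,"ty": 0.11,"tz": 0.33,"turn": 0,"grip": 1},{"tx": 0.04,"ty": 0.22,"tz": 0.33,"turn": 0,"grip": 1},{"tx": 0.06,"ty": 0.34,"tz": 0.33,"turn": 0,"grip": 1},{"tx": 0.08,"ty": 0.46,"tz": 0.33,"turn": 0,"grip": 1},{"tx": 0.1,"ty": 0.58,"tz": 0.33,"turn": 0,"grip": 1},{"tx": 0.13,"ty": 0.69,"tz": 0.33,"turn": 0,"grip": 1},{"tx": 0.14,"ty": 0.7685,"tz": 0.33,"turn": 0,"grip": 1},{"tx": 0.14,"ty": 0.7685,"tz": 0.33,"turn": 0,"grip": 1},{"tx": 0.14,"ty": 0.7685,"tz": 0.22,"turn": 0,"grip": 1},{"tx": 0.14,"ty": 0.7685,"tz": 0.13,"turn": 0,"grip": 1},{"tx": 0.14,"ty": 0.7685,"tz": 0.085,"turn": 0,"grip": 1},{"tx": 0.14,"ty": 0.7685,"tz": 0.085,"turn": 0,"grip": 1}]}}

```text
clock: 25.6
position: [0.4897, -0.0393, 0.075]
ee_rot: [2.395, 2.02, 0.024]
force: [-0.4, -0.5, -0.7]
width: 0.121
```

Emit:
{"api": "drive_tool", "payload": {"increments": [{"tx": 0.04,"ty": -0.006,"tz": 0.003,"turn": 0,"grip": 1},{"tx": 0.08,"ty": -0.013,"tz": 0.003,"turn": 0,"grip": 1},{"tx": 0.12,"ty": -0.02,"tz": 0.003,"turn": 0,"grip": 1},{"tx": 0.16,"ty": -0.0265,"tz": 0.003,"turn": 0,"grip": 1},{"tx": 0.2,"ty": -0.0335,"tz": 0.003,"turn": 0,"grip": 1},{"tx": 0.24,"ty": -0.0405,"tz": 0.003,"turn": 0,"grip": 1},{"tx": 0.28,"ty": -0.047,"tz": 0.003,"turn": 0,"grip": 1},{"tx": 0.318,"ty": -0.054,"tz": 0.003,"turn": 0,"grip": 1},{"tx": 0.318,"ty": -0.054,"tz": 0.003,"turn": 0,"grip": 1},{"tx": 0.318,"ty": -0.054,"tz": 0.003,"turn": 0,"grip": 1},{"tx": 0.318,"ty": -0.054,"tz": -0.006,"turn": 0,"grip": 1},{"tx": 0.318,"ty": -0.054,"tz": -0.014,"turn": 0,"grip": 1},{"tx": 0.318,"ty": -0.054,"tz": -0.022,"turn": 0,"grip": 1},{"tx": 0.318,"ty": -0.054,"tz": -0.027,"turn": 0,"grip": 1},{"tx": 0.318,"ty": -0.054,"tz": -0.027,"turn": 0,"grip": 1}]}}

```text
clock: 27.1
position: [0.6166, -0.0609, 0.064]
ee_rot: [2.395, 2.02, 0.024]
force: [-1.1, 2.0, -0.0]
width: 0.118
```

Emit:
{"api": "drive_tool", "payload": {"increments": [{"tx": 0,"ty": 0,"tz": 0,"turn": 0,"grip": 0},{"tx": 0,"ty": 0,"tz": 0,"turn": 0,"grip": 0},{"tx": 0,"ty": 0,"tz": 0,"turn": 0,"grip": 0},{"tx": 0,"ty": 0,"tz": 0.05,"turn": 0,"grip": 0},{"tx": 0,"ty": 0,"tz": 0.17,"turn": 0,"grip": 0},{"tx": 0,"ty": 0,"tz": 0.29,"turn": 0,"grip": 0},{"tx": -0.03,"ty": -0.05,"tz": 0.4,"turn": 0,"grip": 0},{"tx": -0.06,"ty": -0.15,"tz": 0.4,"turn": 0,"grip": 0},{"tx": -0.09,"ty": -0.27,"tz": 0.4,"turn": 0,"grip": 0},{"tx": -0.12,"ty": -0.39,"tz": 0.4,"turn": 0,"grip": 0},{"tx": -0.1215,"ty": -0.5,"tz": 0.4,"turn": 0,"grip": 0},{"tx": -0.1215,"ty": -0.55,"tz": 0.4,"turn": 0,"grip": 0},{"tx": -0.1215,"ty": -0.55,"tz": 0.4,"turn": 0,"grip": 0}]}}

```text
clock: 28.4
position: [0.5666, -0.2859, 0.2236]
ee_rot: [2.401, 2.012, 0.02]
force: [1.1, 0.8, -0.8]
width: 0.501
```

```bash
python3 find.py f3
```

```text
top [407 166   8  20  94] [410.4 176. ] [ 0.6334 -0.3207  0.012 ]
top [372 246   9  10  75] [376.  250.4] [ 0.3691 -0.2058  0.012 ]
side [352 318  18  24 201] [360.6 331.7] [ 0.5694 -0.3923  0.012 ]
side [327 394  17   6  61] [337.  397.4] [ 0.4876 -0.5327  0.012 ]
[ 0.56791536 -0.28070983  0.22387132] 28.5
```

Emit:
{"api": "drive_tool", "payload": {"increments": [{"tx": 0,"ty": -0.11,"tz": 0,"turn": 0,"grip": 0},{"tx": 0,"ty": -0.22,"tz": 0,"turn": 0,"grip": 0},{"tx": 0,"ty": -0.283,"tz": 0,"turn": 0,"grip": 0},{"tx": 0,"ty": -0.283,"tz": 0,"turn": 0,"grip": 0},{"tx": 0,"ty": -0.283,"tz": -0.12,"turn": 0,"grip": 0},{"tx": 0,"ty": -0.283,"tz": -0.24,"turn": 0,"grip": 0},{"tx": 0,"ty": -0.283,"tz": -0.34,"turn": 0,"grip": 0},{"tx": 0,"ty": -0.283,"tz": -0.41,"turn": 0,"grip": 0},{"tx": 0,"ty": -0.283,"tz": -0.4535,"turn": 0,"grip": 0},{"tx": 0,"ty": -0.283,"tz": -0.4535,"turn": 0,"grip": 0},{"tx": 0,"ty": -0.283,"tz": -0.4535,"turn": 0,"grip": 1},{"tx": 0,"ty": -0.283,"tz": -0.4535,"turn": 0,"grip": 1},{"tx": 0,"ty": -0.283,"tz": -0.4535,"turn": 0,"grip": 1},{"tx": 0,"ty": -0.283,"tz": -0.4535,"turn": 0,"grip": 1},{"tx": 0,"ty": -0.283,"tz": -0.4535,"turn": 0,"grip": 1}]}}

```text
clock: 30.0
position: [0.5682, -0.3942, 0.0431]
ee_rot: [2.396, 2.019, 0.025]
force: [0.4, 0.0, -1.7]
width: 0.123
```

Emit:
{"api": "drive_tool", "payload": {"increments": [{"tx": 0,"ty": 0,"tz": 0.06,"turn": 0,"grip": 1},{"tx": 0,"ty": 0,"tz": 0.18,"turn": 0,"grip": 1},{"tx": 0,"ty": 0,"tz": 0.3,"turn": 0,"grip": 1},{"tx": -0.05,"ty": 0.1,"tz": 0.35,"turn": 0,"grip": 1},{"tx": -0.1,"ty": 0.2,"tz": 0.35,"turn": 0,"grip": 1},{"tx": -0.14,"ty": 0.31,"tz": 0.35,"turn": 0,"grip": 1},{"tx": -0.171,"ty": 0.42,"tz": 0.35,"turn": 0,"grip": 1},{"tx": -0.171,"ty": 0.54,"tz": 0.35,"turn": 0,"grip": 1},{"tx": -0.171,"ty": 0.66,"tz": 0.35,"turn": 0,"grip": 1},{"tx": -0.171,"ty": 0.78,"tz": 0.35,"turn": 0,"grip": 1},{"tx": -0.171,"ty": 0.9,"tz": 0.35,"turn": 0,"grip": 1},{"tx": -0.171,"ty": 1,"tz": 0.35,"turn": 0,"grip": 1},{"tx": -0.171,"ty": 1,"tz": 0.35,"turn": 0,"grip": 1},{"tx": -0.171,"ty": 1,"tz": 0.35,"turn": 0,"grip": 1}]}}

```text
clock: 31.4
position: [0.4997, 0.0067, 0.1833]
ee_rot: [2.393, 2.022, 0.025]
force: [1.6, -0.6, -1.5]
width: 0.12
```

Emit:
{"api": "drive_tool", "payload": {"increments": [{"tx": 0,"ty": 0.05,"tz": 0,"turn": 0,"grip": 1},{"tx": 0,"ty": 0.074,"tz": 0,"turn": 0,"grip": 1},{"tx": 0,"ty": 0.074,"tz": -0.1,"turn": 0,"grip": 1},{"tx": 0,"ty": 0.074,"tz": -0.19,"turn": 0,"grip": 1},{"tx": 0,"ty": 0.074,"tz": -0.24,"turn": 0,"grip": 1},{"tx": 0,"ty": 0.074,"tz": -0.265,"turn": 0,"grip": 1},{"tx": 0,"ty": 0.074,"tz": -0.265,"turn": 0,"grip": 1},{"tx": 0,"ty": 0.074,"tz": -0.265,"turn": 0,"grip": 1}]}}

```text
clock: 32.2
position: [0.5004, 0.036, 0.0781]
ee_rot: [2.393, 2.021, 0.026]
force: [-0.2, -0.1, -0.9]
width: 0.118
```

Emit:
{"api": "drive_tool", "payload": {"increments": [{"tx": 0,"ty": 0,"tz": -0.006,"turn": 0,"grip": 1},{"tx": 0.04,"ty": -0.007,"tz": -0.006,"turn": 0,"grip": 1},{"tx": 0.08,"ty": -0.0135,"tz": -0.006,"turn": 0,"grip": 1},{"tx": 0.12,"ty": -0.02,"tz": -0.006,"turn": 0,"grip": 1},{"tx": 0.16,"ty": -0.027,"tz": -0.006,"turn": 0,"grip": 1},{"tx": 0.2,"ty": -0.0335,"tz": -0.006,"turn": 0,"grip": 1},{"tx": 0.23,"ty": -0.0385,"tz": -0.006,"turn": 0,"grip": 1},{"tx": 0.2495,"ty": -0.042,"tz": -0.006,"turn": 0,"grip": 1},{"tx": 0.2495,"ty": -0.042,"tz": -0.006,"turn": 0,"grip": 1},{"tx": 0.2495,"ty": -0.042,"tz": -0.015,"turn": 0,"grip": 1},{"tx": 0.2495,"ty": -0.042,"tz": -0.018,"turn": 0,"grip": 1},{"tx": 0.2495,"ty": -0.042,"tz": -0.018,"turn": 0,"grip": 1}]}}

```text
clock: 33.4
position: [0.6007, 0.0195, 0.0723]
ee_rot: [2.392, 2.02, 0.028]
force: [-0.7, -1.2, 10.5]
width: 0.12
```

Emit:
{"api": "drive_tool", "payload": {"increments": [{"tx": 0.005,"ty": -0.0008,"tz": -0.0035,"turn": 0,"grip": 1},{"tx": 0.01,"ty": -0.0017,"tz": -0.0035,"turn": 0,"grip": 1},{"tx": 0.015,"ty": -0.0025,"tz": -0.0035,"turn": 0,"grip": 1},{"tx": 0.015,"ty": -0.0025,"tz": -0.0035,"turn": 0,"grip": 1}]}}

```text
clock: 33.8
position: [0.6061, 0.0193, 0.0722]
ee_rot: [2.391, 2.021, 0.029]
force: [-4.1, 0.5, 13.3]
width: 0.12
```

Emit:
{"api": "drive_tool", "payload": {"increments": [{"tx": 0.005,"ty": -0.001,"tz": -0.003,"turn": 0,"grip": 1},{"tx": 0.01,"ty": -0.002,"tz": -0.003,"turn": 0,"grip": 1},{"tx": 0.015,"ty": -0.003,"tz": -0.003,"turn": 0,"grip": 1},{"tx": 0.015,"ty": -0.003,"tz": -0.003,"turn": 0,"grip": 1}]}}

```text
clock: 34.2
position: [0.6114, 0.019, 0.0722]
ee_rot: [2.39, 2.022, 0.029]
force: [-4.2, 0.5, 13.6]
width: 0.12
```

Emit:
{"api": "drive_tool", "payload": {"increments": [{"tx": 0.006,"ty": -0.003,"tz": -0.003,"turn": 0,"grip": 1},{"tx": 0.011,"ty": -0.004,"tz": -0.003,"turn": 0,"grip": 1},{"tx": 0.016,"ty": -0.005,"tz": -0.003,"turn": 0,"grip": 1},{"tx": 0.016,"ty": -0.005,"tz": -0.003,"turn": 0,"grip": 1}]}}

```text
clock: 34.6
position: [0.6173, 0.0179, 0.0722]
ee_rot: [2.389, 2.023, 0.03]
force: [-3.7, -0.2, 13.6]
width: 0.122
```

Emit:
{"api": "drive_tool", "payload": {"increments": [{"tx": 0.005,"ty": -0.002,"tz": -0.003,"turn": 0,"grip": 1},{"tx": 0.01,"ty": -0.003,"tz": -0.003,"turn": 0,"grip": 1},{"tx": 0.015,"ty": -0.004,"tz": -0.003,"turn": 0,"grip": 1},{"tx": 0.015,"ty": -0.004,"tz": -0.003,"turn": 0,"grip": 1}]}}

```text
clock: 35.0
position: [0.6226, 0.0173, 0.0722]
ee_rot: [2.389, 2.024, 0.03]
force: [-4.0, 0.0, 12.6]
width: 0.119
```

Emit:
{"api": "drive_tool", "payload": {"increments": [{"tx": 0.005,"ty": -0.002,"tz": -0.003,"turn": 0,"grip": 1},{"tx": 0.01,"ty": -0.003,"tz": -0.003,"turn": 0,"grip": 1},{"tx": 0.015,"ty": -0.004,"tz": -0.003,"turn": 0,"grip": 1},{"tx": 0.02,"ty": -0.005,"tz": -0.003,"turn": 0,"grip": 1},{"tx": 0.02,"ty": -0.005,"tz": -0.003,"turn": 0,"grip": 1}]}}

```text
clock: 35.5
position: [0.6301, 0.0163, 0.0722]
ee_rot: [2.388, 2.026, 0.031]
force: [-3.6, 0.7, 11.9]
width: 0.115
```

Emit:
{"api": "drive_tool", "payload": {"increments": [{"tx": 0.005,"ty": -0.002,"tz": -0.003,"turn": 0,"grip": 1},{"tx": 0.01,"ty": -0.003,"tz": -0.003,"turn": 0,"grip": 1},{"tx": 0.015,"ty": -0.004,"tz": -0.003,"turn": 0,"grip": 1},{"tx": 0.02,"ty": -0.005,"tz": -0.003,"turn": 0,"grip": 1},{"tx": 0.02,"ty": -0.005,"tz": -0.003,"turn": 0,"grip": 1}]}}

```text
clock: 36.0
position: [0.6376, 0.0144, 0.0709]
ee_rot: [2.388, 2.026, 0.03]
force: [-0.4, -0.2, -1.2]
width: 0.121
```

Fz has gone to zero and z has dropped, so this is over the seat. Lowering.

Emit:
{"api": "drive_tool", "payload": {"increments": [{"tx": 0,"ty": 0,"tz": -0.006,"turn": 0,"grip": 1},{"tx": 0,"ty": 0,"tz": -0.012,"turn": 0,"grip": 1},{"tx": 0,"ty": 0,"tz": -0.0165,"turn": 0,"grip": 1},{"tx": 0,"ty": 0,"tz": -0.0165,"turn": 0,"grip": 1}]}}

```text
clock: 36.4
position: [0.6376, 0.0145, 0.0645]
ee_rot: [2.388, 2.026, 0.03]
force: [-0.9, 0.1, 4.2]
width: 0.121
```

Emit:
{"api": "drive_tool", "payload": {"increments": [{"tx": 0,"ty": 0,"tz": 0,"turn": 0,"grip": 0},{"tx": 0,"ty": 0,"tz": 0,"turn": 0,"grip": 0},{"tx": 0,"ty": 0,"tz": 0,"turn": 0,"grip": 0},{"tx": 0,"ty": 0,"tz": 0.05,"turn": 0,"grip": 0},{"tx": 0,"ty": 0,"tz": 0.17,"turn": 0,"grip": 0},{"tx": 0,"ty": 0,"tz": 0.29,"turn": 0,"grip": 0},{"tx": -0.1,"ty": -0.05,"tz": 0.4,"turn": 0,"grip": 0},{"tx": -0.2,"ty": -0.15,"tz": 0.4,"turn": 0,"grip": 0},{"tx": -0.27,"ty": -0.27,"tz": 0.4,"turn": 0,"grip": 0},{"tx": -0.33,"ty": -0.37,"tz": 0.4,"turn": 0,"grip": 0},{"tx": -0.4,"ty": -0.47,"tz": 0.4,"turn": 0,"grip": 0},{"tx": -0.45,"ty": -0.57,"tz": 0.4,"turn": 0,"grip": 0},{"tx": -0.5,"ty": -0.68,"tz": 0.4,"turn": 0,"grip": 0},{"tx": -0.5,"ty": -0.8,"tz": 0.4,"turn": 0,"grip": 0},{"tx": -0.5,"ty": -0.92,"tz": 0.4,"turn": 0,"grip": 0},{"tx": -0.5,"ty": -1,"tz": 0.4,"turn": 0,"grip": 0},{"tx": -0.5,"ty": -1,"tz": 0.4,"turn": 0,"grip": 0}]}}

```text
clock: 38.1
position: [0.4354, -0.3917, 0.2238]
ee_rot: [2.395, 2.016, 0.027]
force: [0.4, -0.7, -0.1]
width: 0.499
```

Run:
```python
from h import *
t=get_image("top");s=get_image("side")
a=cv2.resize(t[100:240,180:390],(600,400),interpolation=2);cv2.imwrite("pics/g1t.png",a[:,:,::-1])
a=cv2.resize(s[110:270,250:440],(760,640)[0:2],interpolation=2);cv2.imwrite("pics/g1s.png",cv2.resize(a,(665,560))[:,:,::-1])
```

```text
(no output)
```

View pics/g1t.png

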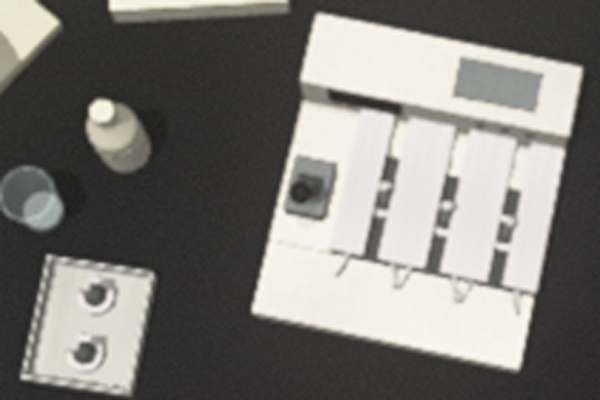

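View pics/g1s.png

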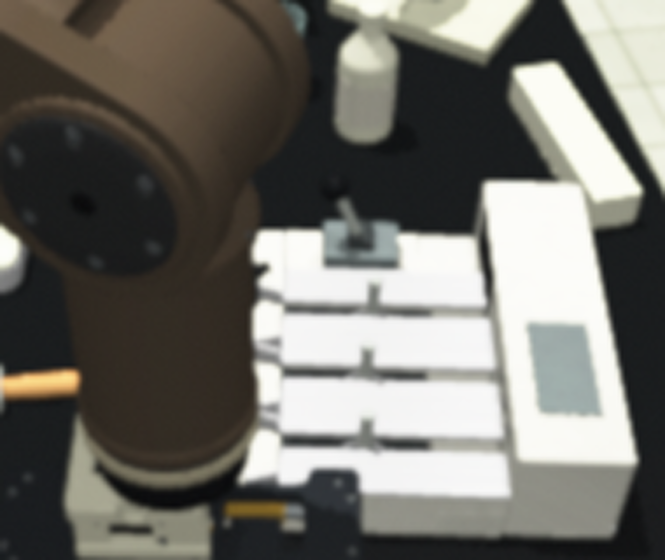

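Run:
```python
from h import *
T=lambda u,v:(180+u*.35,100+v*.35)
S=lambda u,v:(250+u*190/665,110+v*160/560)
yaw=-.167;X=np.array([np.cos(yaw),np.sin(yaw)]);Y=np.array([-X[1],X[0]])
f=lambda p:(round(p[:2]@X-.5767,4),round(p[:2]@Y-.0437,4),round(p[2],4))
for k,a,b in(("L",(386,186),(375,286)),("M",(446,205),(366,351)),("R",(508,222),(366,421)),("knob",(302,190),(335,186))):
    p,e=tri(T(*a),S(*b));print(k,f(p),round(e,4),p.round(4))
# block top corners in side: (323,222),(398,222),(400,250),(324,252)
for c in((323,222),(398,222),(400,250),(324,252)):print("block",f(onz("side",*S(*c),.05)))
for c in((297,156),(336,163),(327,218),(286,208)):print("blocktop",f(onz("top",*T(*c),.05)))
```

```text
L (np.float64(0.0501), np.float64(0.0731), np.float64(0.0865)) 0.0006 [0.6375 0.011  0.0865]
M (np.float64(0.0417), np.float64(-0.0003), np.float64(0.0837)) 0.002 [ 0.617  -0.06    0.0837]
R (np.float64(0.0383), np.float64(-0.0749), np.float64(0.0823)) 0.0005 [ 0.6013 -0.133   0.0823]
knob (np.float64(0.0157), np.float64(0.1636), np.float64(0.1209)) 0.0 [0.6186 0.106  0.1209]
block (np.float64(0.0084), np.float64(0.1947), np.float64(0.05))
block (np.float64(0.079), np.float64(0.1972), np.float64(0.05))
block (np.float64(0.079), np.float64(0.1587), np.float64(0.05))
block (np.float64(0.009), np.float64(0.1535), np.float64(0.05))
blocktop (np.float64(0.0742), np.float64(0.188), np.float64(0.05))
blocktop (np.float64(0.0754), np.float64(0.1402), np.float64(0.05))
blocktop (np.float64(0.0066), np.float64(0.1359), np.float64(0.05))
blocktop (np.float64(0.0084), np.float64(0.1864), np.float64(0.05))
```

Top view: both blanks stand upright in the tray (crop px (97,295), (87,352)). All three stems are in the slots, at the heights the seated blanks had, and the lever has not been moved. Next, the lever.

Emit:
{"api": "drive_tool", "payload": {"increments": [{"tx": 0,"ty": 0.12,"tz": 0.05,"turn": 0,"grip": 1},{"tx": 0,"ty": 0.24,"tz": 0.05,"turn": 0,"grip": 1},{"tx": 0,"ty": 0.36,"tz": 0.05,"turn": 0,"grip": 1},{"tx": 0,"ty": 0.48,"tz": 0.05,"turn": 0,"grip": 1},{"tx": 0.05,"ty": 0.6,"tz": 0.05,"turn": 0,"grip": 1},{"tx": 0.1,"ty": 0.72,"tz": 0.05,"turn": 0,"grip": 1},{"tx": 0.15,"ty": 0.84,"tz": 0.05,"turn": 0,"grip": 1},{"tx": 0.2,"ty": 0.95,"tz": 0.05,"turn": 0,"grip": 1},{"tx": 0.25,"ty": 1,"tz": 0.05,"turn": 0,"grip": 1},{"tx": 0.25,"ty": 1,"tz": 0.05,"turn": 0,"grip": 1},{"tx": 0.25,"ty": 1,"tz": 0.05,"turn": 0,"grip": 1}]}}

```text
clock: 39.3
position: [0.5364, 0.016, 0.2438]
ee_rot: [2.387, 2.03, 0.03]
force: [-0.5, -0.8, 0.3]
width: 0.007
```

Emit:
{"api": "drive_tool", "payload": {"increments": [{"tx": 0.03,"ty": 0.12,"tz": 0,"turn": 0,"grip": 1},{"tx": 0.06,"ty": 0.22,"tz": 0,"turn": 0,"grip": 1},{"tx": 0.068,"ty": 0.248,"tz": 0,"turn": 0,"grip": 1},{"tx": 0.068,"ty": 0.248,"tz": -0.1,"turn": 0,"grip": 1},{"tx": 0.068,"ty": 0.248,"tz": -0.22,"turn": 0,"grip": 1},{"tx": 0.068,"ty": 0.248,"tz": -0.32,"turn": 0,"grip": 1},{"tx": 0.068,"ty": 0.248,"tz": -0.38,"turn": 0,"grip": 1},{"tx": 0.068,"ty": 0.248,"tz": -0.397,"turn": 0,"grip": 1},{"tx": 0.068,"ty": 0.248,"tz": -0.397,"turn": 0,"grip": 1}]}}

```text
clock: 40.2
position: [0.563, 0.1142, 0.0847]
ee_rot: [2.388, 2.029, 0.027]
force: [-0.2, 0.2, 0.8]
width: 0.004
```

Emit:
{"api": "drive_tool", "payload": {"increments": [{"tx": 0.02,"ty": -0.0034,"tz": 0,"turn": 0,"grip": 1},{"tx": 0.035,"ty": -0.006,"tz": 0,"turn": 0,"grip": 1},{"tx": 0.05,"ty": -0.0084,"tz": 0,"turn": 0,"grip": 1},{"tx": 0.065,"ty": -0.011,"tz": 0,"turn": 0,"grip": 1},{"tx": 0.08,"ty": -0.0135,"tz": 0,"turn": 0,"grip": 1},{"tx": 0.095,"ty": -0.016,"tz": 0,"turn": 0,"grip": 1},{"tx": 0.11,"ty": -0.0185,"tz": 0,"turn": 0,"grip": 1},{"tx": 0.125,"ty": -0.021,"tz": 0,"turn": 0,"grip": 1}]}}

```text
clock: 41.0
position: [0.6134, 0.1057, 0.0847]
ee_rot: [2.388, 2.029, 0.027]
force: [-1.9, 0.1, 0.3]
width: 0.007
```

Emit:
{"api": "drive_tool", "payload": {"increments": [{"tx": 0.015,"ty": -0.0025,"tz": 0,"turn": 0,"grip": 1},{"tx": 0.03,"ty": -0.005,"tz": 0,"turn": 0,"grip": 1},{"tx": 0.045,"ty": -0.0075,"tz": 0,"turn": 0,"grip": 1},{"tx": 0.06,"ty": -0.01,"tz": 0,"turn": 0,"grip": 1},{"tx": 0.07,"ty": -0.012,"tz": 0,"turn": 0,"grip": 1},{"tx": 0.07,"ty": -0.012,"tz": 0,"turn": 0,"grip": 1}]}}

```text
clock: 41.6
position: [0.6421, 0.1006, 0.0846]
ee_rot: [2.388, 2.029, 0.028]
force: [-0.6, 0.1, -0.7]
width: 0.004
```

Run:
```python
from h import *
crop("side",300,130,420,220,5,"pics/l1.png"); print(observe()["force"])
```

```text
[-0.2277568   0.52690808 -0.41698608]
```

View pics/l1.png

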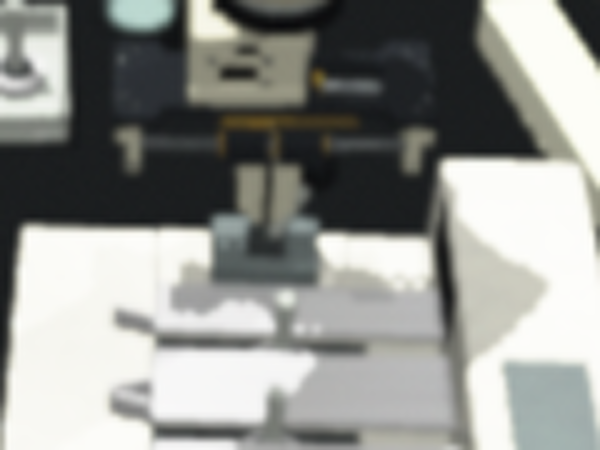

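The knob is riding in front of the fingers (crop px (318,180)) and the lever is past vertical. Pushing on to the stop.

Emit:
{"api": "drive_tool", "payload": {"increments": [{"tx": 0.012,"ty": -0.002,"tz": 0,"turn": 0,"grip": 1},{"tx": 0.024,"ty": -0.004,"tz": 0,"turn": 0,"grip": 1},{"tx": 0.034,"ty": -0.006,"tz": 0,"turn": 0,"grip": 1},{"tx": 0.034,"ty": -0.006,"tz": 0,"turn": 0,"grip": 1}]}}

```text
clock: 42.05
position: [0.6485, 0.0999, 0.0843]
ee_rot: [2.39, 2.037, 0.011]
force: [-29.0, -0.5, 20.8]
width: 0.003
```

Emit:
{"api": "drive_tool", "payload": {"increments": [{"tx": -0.03,"ty": 0.005,"tz": 0,"turn": 0,"grip": 1},{"tx": -0.1,"ty": 0.017,"tz": 0,"turn": 0,"grip": 1},{"tx": -0.2,"ty": 0.033,"tz": 0,"turn": 0,"grip": 1},{"tx": -0.25,"ty": 0.04,"tz": 0.1,"turn": 0,"grip": 1},{"tx": -0.25,"ty": 0.0,"tz": 0.2,"turn": 0,"grip": 1},{"tx": -0.25,"ty": -0.1,"tz": 0.3,"turn": 0,"grip": 1},{"tx": -0.28,"ty": -0.2,"tz": 0.4,"turn": 0,"grip": 1},{"tx": -0.32,"ty": -0.3,"tz": 0.4,"turn": 0,"grip": 1},{"tx": -0.4,"ty": -0.42,"tz": 0.4,"turn": 0,"grip": 1},{"tx": -0.5,"ty": -0.54,"tz": 0.4,"turn": 0,"grip": 1},{"tx": -0.5,"ty": -0.66,"tz": 0.4,"turn": 0,"grip": 1},{"tx": -0.5,"ty": -0.78,"tz": 0.4,"turn": 0,"grip": 1},{"tx": -0.5,"ty": -0.9,"tz": 0.4,"turn": 0,"grip": 1},{"tx": -0.5,"ty": -1,"tz": 0.4,"turn": 0,"grip": 1},{"tx": -0.5,"ty": -1,"tz": 0.4,"turn": 0,"grip": 1}]}}

```text
clock: 43.55
position: [0.4468, -0.3079, 0.2441]
ee_rot: [2.398, 2.025, 0.008]
force: [-0.0, 0.8, -0.2]
width: 0.005
```

Run:
```python
from h import *
a=cv2.resize(get_image("top")[100:240,180:390],(600,400),interpolation=2)
b=cv2.resize(get_image("side")[140:220,300:400],(250,200),interpolation=2)
a=np.hstack([a[:, :520],np.vstack([b,b*0])]);cv2.imwrite("pics/g2.png",a[:,:,::-1])
```

```text
(no output)
```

View pics/g2.png

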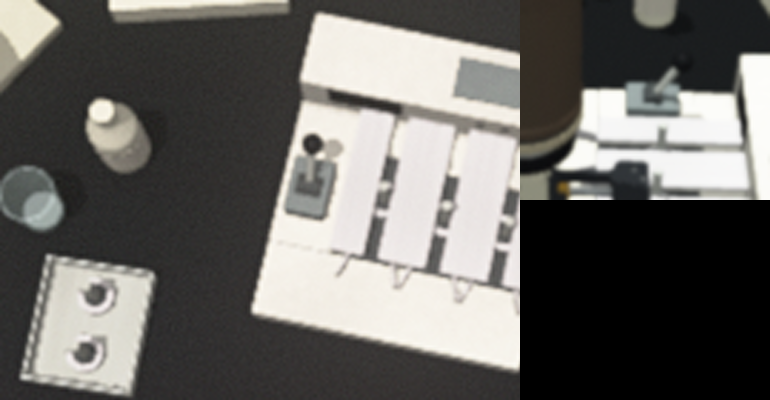

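Run:
```python
from h import *
yaw=-.167;X=np.array([np.cos(yaw),np.sin(yaw)]);Y=np.array([-X[1],X[0]])
p,e=tri((180+312*.35,100+143*.35),(364.8,164));x=p[:2]@X-.5767
print(x,p[2],e)
for px in(.038,.042,.046):
  for pz in (.05,.058): print(px,pz,np.arctan2(x-px,p[2]-pz)-np.arctan2(.0157-px,.121-pz))
```

```text
0.07455547411658459 0.11738274131821619 0.001451083162256891
0.038 0.05 0.8013984404847987
0.038 0.058 0.8920102074119333
0.042 0.05 0.8048225098643025
0.042 0.058 0.8969514022699834
0.046 0.05 0.8041979590004238
0.046 0.058 0.8965218549437839
```

Run:
```python
from cell import *
print(sign_off())
```

```text
the job is handed in; nothing more can be done
None
```

The tester is loaded and the job is handed in, at about 43.7 s of the 210 s allowed. No verdict was reported.

- **Blanks:** both square-stemmed blanks, from the middle and right lanes, were lifted out. The last picture shows them standing upright in the tray.
- **Holders:** all three white round-stemmed holders were slid in and lowered into their seats.
    - **Right and middle lanes:** I used the seat positions the blanks had shown.
    - **Left lane:** I found the seat by feel at tester x of about 50 mm, where the downward force vanished and the holder sank.
    - **Check:** each holder came down about 8 mm below lane-floor level. The stem tops triangulated at 82–87 mm, much the same as the seated blanks (84–85 mm), though about 5–9 mm under the expected 91.5 mm.
- **Lever:** I pushed it over last, until the force rose from about 2 N to 29 N, which I took as the end stop. From the pictures it swung about 0.80–0.90 rad from its start and now leans about 0.48 rad away from the robot.
- **Least certain point:** the lever's joint value. It should be close to 1.0 rad, but I worked it out from the stop force and the pictures and could not read it directly.
- **Other:** the bottle and beaker were still standing in the last picture. One move call was refused for missing keys and resent. I saw no holder knocked aside and no slip of the grip.

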